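# Load the measuring cell into its registered holder

## Task

First push the loose aluminium cell holder along the grey base plate until it sits flush against both steel stop bars in their corner. Then take the measuring cell (the wide insert with the round window) out of the white rack and lower it edgewise all the way down into the holder's slot in hand, without dropping it, and let go, leaving the holder flush against both stops. Leave the narrow blank insert and everything else where it stands.

Things in the scene. Friction and masses are not known exactly. Their poses are not given: they have to be found in the camera images.
- base: Grey base plate fixed to the bench, 220 (x) x 260 (y) x 12 mm, with two steel stop bars, 25 mm high above the plate and 20 mm wide: one along its +x edge (240 mm long, inner face at x = +90 mm), one along its +y edge (180 mm long, inner face at y = +110 mm). Origin at the centre of the underside; the plate's top is at z = 12 mm.
- corner (a point): The inner corner of the base plate where the inner faces of the two stop bars meet, on the plate's top; at (90, 110, 12) mm in the base's frame.
- holder: Loose aluminium block on the base plate, 56 (x) x 130 (y) x 50 mm (z), 0.85 kg. Origin at the centre of its underside. One slot in the middle of its top: 10.5 (x) x 94 mm (y), 34 mm deep (floor at z = 16 mm). Its +x face belongs against the +x stop bar, its +y end against the +y bar; flush in the corner its origin is at (62, 45, 12) mm in the base's frame.
- slot (a point): Centre of the mouth of the holder's slot, at the middle of the holder's top. The slot's uppermost 6 mm is a 45 degree lead-in, widening it to 22.5 x 106 mm at the mouth.
- rack: White plastic parking rack fixed to the bench, 170 (x) x 130 (y) x 50 mm. Two slots, 10.5 (x) x 94 (y) mm, 34 mm deep, at x = -45 and x = +45 mm. Origin at the centre of its underside. One slot holds the measuring cell, the other the blank.
- cell: Measuring cell, loose, standing upright in a rack slot: a steel plate 8 mm thick (x) x 90 mm wide (y) x 100 mm high with a round glass window, and on its top edge a black grip tab 14 mm thick (x) x 40 mm wide (y) x 30 mm high (z = 100 to 130 mm). About 0.3 kg. Origin at the centre of the bottom edge; z up. The same either way round.
- blank: Blank insert, not wanted: like the cell but a plain plate without window, only 55 mm wide (y), standing in the other rack slot. Same tab, origin and axes.
- beaker: Bystander: open glass beaker, 72 mm across, 100 mm high. Origin at the centre of its underside.
- jar: Bystander: amber glass sample jar, 50 mm across, 60 mm high. Origin at the centre of its underside.
- wash_bottle: Bystander: white plastic bottle, 64 mm across, 150 mm high. Origin at the centre of its underside.
- brush: Bystander: brush lying on the bench near the robot. Origin on its underside.
Things that resemble listed ones, but are neither listed nor needed, are in the scene too. What is shaped like the holder but red is not meant.

How it is judged:
On the way, in this order (a step that is already met when the one before it is completed fails the run):
1. the holder is flush against both stop bars (x of holder in the frame of base between 0.059 and 0.065 m and y of holder in the frame of base between 0.042 and 0.048 m and z of holder in the frame of base below 0.015 m and angle between the x axis of holder and the x axis of base, either way round below 0.04 rad), for 0.2 s.
2. the cell is lowered in the fingers to within 8 mm of the holder's slot floor (horizontal distance between cell and slot below 0.006 m and angle between the x axis of cell and the x axis of holder, either way round below 0.12 rad and angle between cell's own z axis and vertical below 0.12 rad and z of cell in the frame of holder below 0.024 m and contact force between the fingers and cell above 0.3 N), for 0.1 s.
At the end, for the whole second after the job is handed in: The holder lies on the base plate within 3 mm of both stop bars and square to them within 0.04 rad; the measuring cell stands in the holder's slot, its bottom within 3 mm of the slot floor, tilted less than 0.12 rad, released and at rest (all of step 1 and horizontal distance between cell and slot below 0.006 m and angle between the x axis of cell and the x axis of holder, either way round below 0.12 rad and angle between cell's own z axis and vertical below 0.12 rad and z of cell in the frame of holder below 0.019 m and linear speed of each of cell, holder below 0.01 m/s); the robot touches nothing.
It fails at once if the blank or a bystander (beaker, jar, bottle, brush) is moved by more than 25 mm (distance of any of blank, beaker, jar, wash_bottle, brush from where it was at the start of the episode above 0.025 m).
It also fails if it takes over 72 s, if anything falls off the work surface, if the arm or the gripper's body presses on something with over 40 N, if the wrist force passes 120 N, or if a joint passes its speed limit or range.

## Robot

A 6-joint arm with a two-finger parallel gripper is mounted at the origin on the work surface. World frame = base frame: x ahead of the robot, y to its left, z up, the work surface at z = 0. Lengths are in m, angles in rad, forces in N, time in s.
With the tool pointing down it reaches from about 0.425 to 0.95 m from the base axis. Payload 3.5 kg.
Tool frame: the origin (TCP) lies between the finger pads; the fingertips stand 19 mm ahead of it and the grasp point (between the pads) is the TCP; z points along the fingers, y is the line along which they close (so a half turn about z gives the same grasp; the last joint's range is limited). The gripper opens to 85 mm and grips with 20 to 120 N. Pads are 22 mm wide; open, the fingers measure 114 mm over their backs; the gripper's body (76 mm by 85 mm) begins 54 mm behind the grasp point. The pads swing forward as they close: fully open they stand 13 mm farther back than shut.
Start: joints at [-1.492, 0.286, 1.577, -0, 1.279, -0.15], TCP at [0.153, -0.657, 0.25] pointing down, gripper open.
Joint ranges: [-2.77, 2.77], [-0.9, 2.22], [0.21, 2.48], [-1.53, 4.67], [0.24, 2.81], [-2.84, 2.84]. Speed limits (rad/s): [2.79, 2.79, 3.14, 3.14, 3.14, 3.14].

## Interface

Orientations are given as a unit quaternion [x, y, z, w].
In Python, from plant import monitor, eyes, ctrl gives the robot as it stands.
- The arm moves only by the shell command python3 -m handwheel 'ROWS' [FORCE]. ROWS is JSON, a list of rows, each a list of 7 numbers: the shift along the tool's x, y, z in units of 40 cm (1.0 is 40 cm), then the turn, a rotation vector about the tool's x, y, z in units of pi rad (1.0 is pi rad), then the opening, from -1 (shut) to 1 (fully open). A call has 1 to 12 rows; each row is the pose to reach, as a shift and turn from the pose commanded when the call began, along the tool's axes at that moment, turning the shorter way round; what a row does not reach only later rows make up. A row lasts 1/8 s, in which the tool goes at most 62.5 mm and 10.7 degrees, less where a joint would pass 70% of its speed; a pose out of reach is approached as far as the arm can. A call with a number of a shift or a turn outside -1 to 1 is refused whole. A call with a gripper value outside its range is refused whole. The fingers move at their own pace and stop on an object; FORCE is the grip in N (left out, the last holds). Time passes only in rows, so rows that repeat a pose let the fingers close. It gives the time, the measured TCP pose, the force, the opening and the grip force at its end, in the units of the state.
- monitor.get_state(): the state, without advancing time (a new reading comes with each control period).
- eyes.read_camera(name): name is "scene" or "side" or "wrist"; returns the picture (400x640x3 uint8, red, green, blue); there is no depth.
- eyes.camera_params(name): a dict with "K" (3x3 intrinsics, pixels), "R" (3x3) and "t" (3): a world point X has camera coordinates R X + t. Camera axes: x right, y down, z forward; pixel columns grow to the right and rows downward; lengths in m; the calibration is good to about 2 mm. A picture is of the moment at which its call begins: read the wrist's pose just before it. camera_params takes no time and is no camera call; for the wrist camera it gives the pose at the moment of the call.
- ctrl.sign_off(): hands the job in; it is judged then, once.
The state is a dict: "time": time; "qpos": joint angles; "dq": joint speeds; "joint_efforts": joint torques, N m; "eef_pos": TCP position; "tcp_rot": TCP orientation; "contact_force": force on the tool from outside, world axes, zero at the start; "wrist_torque": the same for the moment, N m; "opening": opening from 0.0 (shut) to 1.0 (fully open); "finger_force": force on a finger pad.
Only numpy, scipy, OpenCV 4.12 (cv2) and the standard library are available. Lean on these libraries where they do the work, as an engineer would, in place of code of your own. Each camera call takes 0.05 s, during which the arm holds its last target. There are 200 camera calls.

## Working session

There is one attempt and no reset: what is moved stays moved. The work goes in short steps, Python scripts to look and compute and a shell command to move; the robot and the scene stay as the last step left them, time stands still between calls to the robot, and variables do not carry over. Pictures are saved under pics/ and viewed, at most 10 in all, crops included, and the job is handed in when it is done.

```bash
mkdir -p pics; ls
python3 - <<'E'
from plant import monitor, eyes, ctrl
import cv2,numpy as np
s=monitor.get_state();print(s)
for n in("scene","side"):
    im=eyes.read_camera(n);cv2.imwrite(f"pics/{n}0.png",im[:,:,::-1]);p=eyes.camera_params(n);print(n,p["K"].tolist(),p["R"].round(4).tolist(),p["t"].round(4).tolist())
a=cv2.imread("pics/scene0.png");b=cv2.imread("pics/side0.png");
E
```

```text
pics
{'time': 0.0, 'qpos': array([-1.49202389e+00,  2.87222154e-01,  1.57819402e+00, -2.96828104e-05,
        1.27862749e+00, -1.49978522e-01]), 'dq': array([-5.23405300e-05, -1.36914161e-03,  5.77298430e-04,  1.14869062e-03,
       -1.37182555e-03,  4.54010716e-05]), 'joint_efforts': array([-4.76143723e-04, -4.05979764e+01, -2.92630076e+01, -1.58456933e-04,
        5.80456399e-03,  3.14365941e-06]), 'eef_pos': array([ 0.15305044, -0.65677633,  0.24890026]), 'tcp_rot': array([ 9.93465016e-01,  1.14130450e-01,  2.94242638e-05, -1.22523326e-03]), 'contact_force': array([-0.12456968, -0.16100791,  0.01657658]), 'wrist_torque': array([-0.02082249,  0.034435  , -0.03448573]), 'finger_force': 0.0, 'opening': 0.9986298868706807}
scene [[368.9702399532405, 0.0, 316.1743066263902], [0.0, 368.9702399532405, 200.26687239631573], [0.0, 0.0, 1.0]] [[-0.4982, 0.867, -0.0043], [0.7015, 0.4002, -0.5897], [-0.5096, -0.2969, -0.8076]] [0.2948, -0.3148, 1.481]
side [[365.1765977664309, 0.0, 323.601282644102], [0.0, 365.1765977664309, 197.95190070301436], [0.0, 0.0, 1.0]] [[-0.9998, 0.016, -0.0079], [0.0162, 0.6316, -0.7751], [-0.0074, -0.7751, -0.6318]] [0.4828, 0.096, 1.1375]
```

View pics/scene0.png

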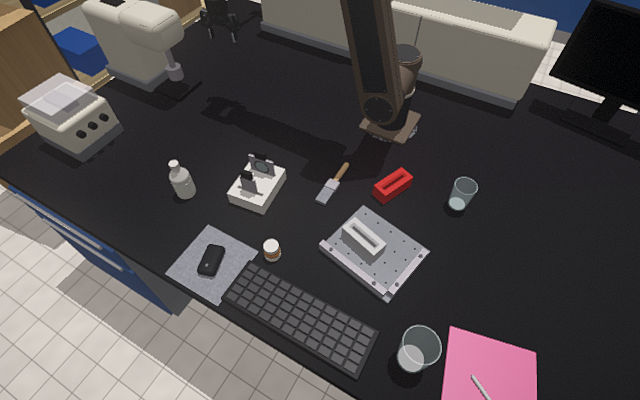

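View pics/side0.png

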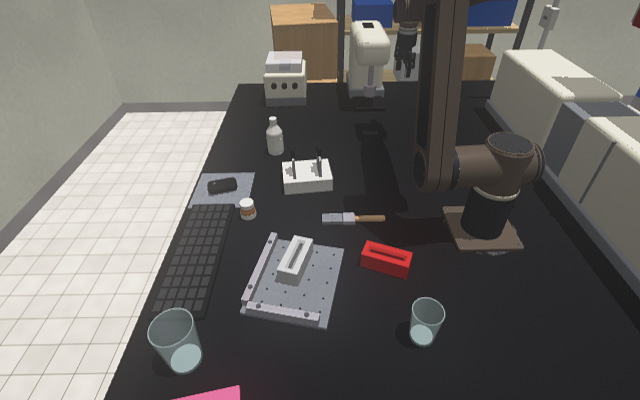

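The scene view shows the base plate around (375,250), the holder at (364,236), the white rack at (257,185), the cell behind at (262,165) and the blank at (248,183). In the side view the stop bars are on the left (+x) and at the bottom (+y), and the red decoy is at (387,259). Next I'll take coarse positions and enlarged crops.

```bash
cat > h.py <<'E'
from plant import monitor, eyes, ctrl
import cv2,numpy as np
from scipy.spatial.transform import Rotation as Ro
def ray(p,uv):
    d=p["R"].T@np.linalg.inv(p["K"])@np.array([*uv,1.]);return -p["R"].T@p["t"],d
def plane(p,uv,z):
    c,d=ray(p,uv);return c+d*(z-c[2])/d[2]
def tri(p1,a,p2,b):
    c,d=ray(p1,a);e,f=ray(p2,b)
    s=np.linalg.lstsq(np.c_[d,-f],e-c,rcond=None)[0];q,r=c+s[0]*d,e+s[1]*f
    return (q+r)/2,np.linalg.norm(q-r)
def proj(p,X):
    v=p["K"]@(p["R"]@np.array(X)+p["t"]);return v[:2]/v[2]
E
python3 - <<'E'
from h import *
ps,pd=eyes.camera_params("scene"),eyes.camera_params("side")
for n,a,b in [("rack",(257,187),(307,180)),("celltab",(262,157),(319,152)),("blanktab",(245,175),(293,157)),("holder",(364,232),(297,252))]:
    print(n,*tri(ps,a,pd,b))
print("corner",plane(ps,(388,298),.037),plane(pd,(243,312),.037))
a=cv2.imread("pics/scene0.png")[140:310,220:440];b=cv2.imread("pics/side0.png")[140:330,230:420]
a=cv2.resize(a,None,fx=1.8,fy=1.8,interpolation=2);b=cv2.resize(b,None,fx=2.1,fy=2.1,interpolation=2)
c=np.zeros((400,800,3),np.uint8);c[:a.shape[0],:396]=a[:400];c[:b.shape[0],400:400+b.shape[1]]=b[:400,:400];cv2.imwrite("pics/c1.png",c)
E
```

```text
rack [ 0.53907379 -0.26754251  0.0028424 ] 0.0014438109516647629
celltab [ 0.4952653  -0.25933275  0.12387045] 0.005749008538697578
blanktab [ 0.58203331 -0.26616386  0.10752313] 0.008227123798163791
holder [0.55631652 0.14452771 0.06588834] 0.000704295107799325
corner [0.69733284 0.28769294 0.037     ] [0.67989133 0.30672276 0.037     ]
```

View pics/c1.png

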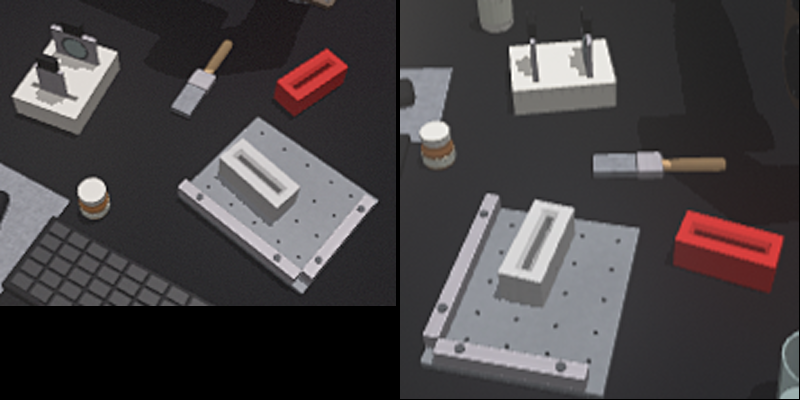

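The crops show the cell with its window in the rack slot nearer the robot and the blank in the farther one. The holder is grey-white with the slot along the long side, and both stop bars can be seen. Next I'll look from above with the wrist camera.

```bash
python3 -m handwheel '[[0.95,-0.65,-0.4,0,0,-0.43,1],[0.95,-0.65,-0.4,0,0,-0.43,1],[0.95,-0.65,-0.4,0,0,-0.43,1],[0.95,-0.65,-0.4,0,0,-0.43,1],[0.95,-0.65,-0.4,0,0,-0.43,1],[0.95,-0.65,-0.4,0,0,-0.43,1],[0.95,-0.65,-0.4,0,0,-0.43,1],[0.95,-0.65,-0.4,0,0,-0.43,1],[0.95,-0.65,-0.4,0,0,-0.43,1],[0.95,-0.65,-0.4,0,0,-0.43,1],[0.95,-0.65,-0.4,0,0,-0.43,1]]' 40
cat >> h.py <<'E'
def shot(name):
    p=eyes.camera_params("wrist");im=eyes.read_camera("wrist")
    cv2.imwrite(f"pics/{name}.png",im[:,:,::-1]);np.save(f"pics/{name}.npy",p,allow_pickle=True);return p,im
def load(name): return np.load(f"pics/{name}.npy",allow_pickle=True).item(),cv2.imread(f"pics/{name}.png")[:,:,::-1]
E
python3 - <<'E'
from h import *
p,im=shot("w1");s=monitor.get_state();print(s["eef_pos"],s["tcp_rot"],s["qpos"])
print("cam",-p["R"].T@p["t"],p["R"].round(3).tolist(),p["K"])
E
```

```text
time: 1.48
eef_pos: [0.4633, -0.3188, 0.409]
tcp_rot: [0.705, 0.71, -0.0, -0.001]
contact_force: [-0.3, 0.1, -1.0]
opening: 1.0
finger_force: 0.0
[ 0.46334382 -0.31887729  0.40917716] [ 7.04704233e-01  7.09500546e-01 -9.33414734e-05 -9.53935492e-04] [-7.83054280e-01 -3.93486497e-02  1.65015012e+00 -1.88818512e-04
  1.53269886e+00 -7.89829935e-01]
cam [ 0.46213369 -0.24199579  0.53322868] [[1.0, 0.007, -0.002], [0.007, -0.955, 0.296], [-0.0, -0.296, -0.955]] [[315.68176797   0.         315.43468862]
 [  0.         315.68176797 199.50433414]
 [  0.           0.           1.        ]]
```

View pics/w1.png

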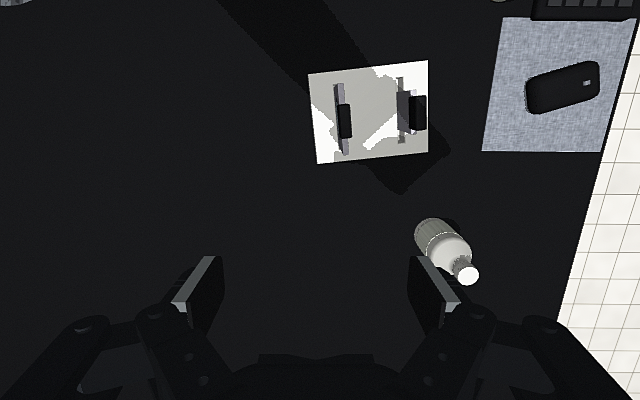

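The wrist view shows the rack corners at about (308,73), (428,60), (428,152) and (317,163), the cell tab at (343,120), the blank tab at (418,112) and the wash bottle at (445,250). Next I'll look at the base from two places.

```bash
python3 -m handwheel '[[0.7,0.27,0,0,0,0,1],[0.7,0.27,0,0,0,0,1],[0.7,0.27,0,0,0,0,1],[0.7,0.27,0,0,0,0,1],[0.7,0.27,0,0,0,0,1],[0.7,0.27,0,0,0,0,1],[0.7,0.27,0,0,0,0,1]]'
python3 -c "
from h import *
shot('w2')"
python3 -m handwheel '[[0.35,0.1,0,0,0,0,-1],[0.35,0.1,0,0,0,0,-1],[0.35,0.1,0,0,0,0,-1],[0.35,0.1,0,0,0,0,-1]]'
python3 - <<'E'
from h import *
shot('w3');s=monitor.get_state();print(s["eef_pos"],s["time"])
c=np.zeros((600,800,3),np.uint8)
a=cv2.imread("pics/w2.png");b=cv2.imread("pics/w3.png")
cv2.imwrite("pics/c2.png",np.vstack([a[:300],b[:300]]))
E
```

```text
time: 2.4
eef_pos: [0.5695, -0.0381, 0.4098]
tcp_rot: [0.704, 0.71, -0.001, -0.0]
contact_force: [-0.3, -0.2, 0.1]
opening: 0.998
finger_force: 0.0
time: 2.95
eef_pos: [0.6086, 0.1027, 0.4099]
tcp_rot: [0.704, 0.71, -0.001, -0.0]
contact_force: [0.7, -1.3, -0.7]
opening: 0.142
finger_force: 0.0
[0.60853589 0.10185533 0.41014936] 3.0
```

View pics/c2.png

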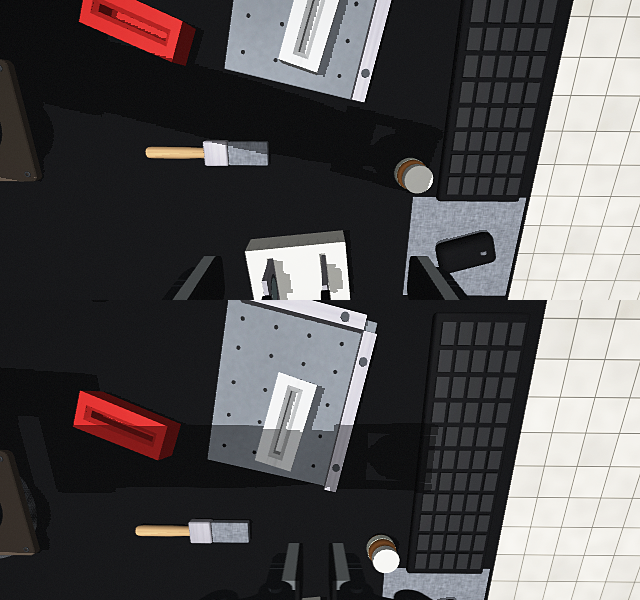

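In w3 (the lower half) the whole plate is visible. The +x bar is on the right from (372,325) to (330,490), the +y bar is at the top, and the holder top runs from about (278,373) to (296,470). I'll make one enlarged crop to get accurate corners.

Run:
```python
from h import *
p3,a=load("w3");p2,b=load("w2")
f=lambda i:cv2.resize(cv2.convertScaleAbs(i,alpha=1.0),None,fx=3,fy=3,interpolation=cv2.INTER_CUBIC)
A=f(a[0:200,200:390]);B=f(b[30:110,274:350]);C=f(b[20:110,330:400])
c=np.zeros((600,800,3),np.uint8);c[:,:570]=A;c[:240,572:800]=B;c[250:520,572:782]=C
cv2.imwrite("pics/c3.png",c[:,:,::-1])
```

```text
(no output)
```

View pics/c3.png

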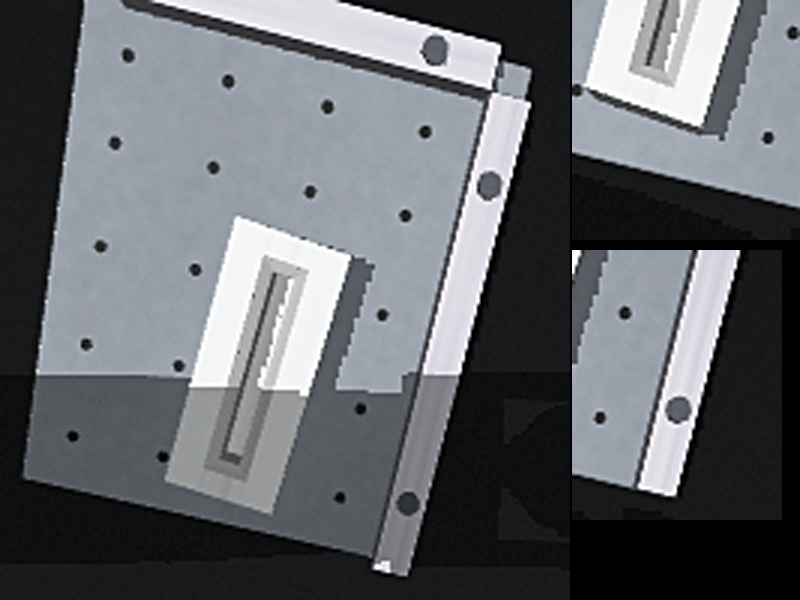

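Crop readings (w3 pixel = x/3+200, y/3): holder top corners (237,216), (352,256), (272,515) and (165,482). The +x bar's inner top edge runs from (487,95) to (374,570), and the +y bar's lower top edge from (150,5) to (495,90).

```bash
cat > base.py <<'E'
from h import *
p3,_=load("w3");p2,_=load("w2")
P=lambda x,y:((x+.5)/3-.5+200,(y+.5)/3-.5)
Q=lambda x,y:((x-572+.5)/3-.5+274,(y+.5)/3-.5+30)
W=lambda x,y:((x-572+.5)/3-.5+330,(y-250+.5)/3-.5+20)
if __name__=="__main__":
    print("tri holder NL,NR",tri(p3,P(165,482),p2,Q(588,92)),tri(p3,P(272,515),p2,Q(704,131)))
    print("tri bar end in,out",tri(p3,P(374,570),p2,W(636,487)),tri(p3,P(408,576),p2,W(676,496)))
H=np.array([plane(p3,P(*c),.062)[:2] for c in [(237,216),(352,256),(272,515),(165,482)]])
B=np.array([plane(p3,P(*c),.037)[:2] for c in [(487,95),(374,570),(530,103),(408,576),(150,5),(495,90)]])
ang=lambda v:np.arctan2(v[1],v[0])
yb=ang(B[0]-B[1])-np.pi/2; yb2=ang(B[2]-B[3])-np.pi/2; yb3=ang(B[5]-B[4])
hy=[ang(H[0]-H[3])-np.pi/2,ang(H[1]-H[2])-np.pi/2,ang(H[1]-H[0]),ang(H[2]-H[3])]
hc=H.mean(0)
yaw=(yb+yb2)/2
ex=np.array([np.cos(yaw),np.sin(yaw)]);ey=np.array([-ex[1],ex[0]])
bx=(B[0]+B[1])/2@ex; by=(B[4]+B[5])/2@ey   # inner faces
O=(bx-.09)*ex+(by-.11)*ey
if __name__=="__main__":
    print("base yaws",yb,yb2,yb3,"holder yaws",hy,"sizes",[np.linalg.norm(H[i]-H[(i+1)%4]) for i in range(4)],"bar w",(B[2]-B[0])@ex,"len",np.linalg.norm(B[2]-B[3]))
    print("base O",O,"corner",bx*ex+by*ey,"holder",hc,"in base",(hc-O)@ex,(hc-O)@ey)
    print("bar near end y in base",(B[1]-O)@ey,(B[3]-O)@ey)
    ps,pd=eyes.camera_params("scene"),eyes.camera_params("side")
    for n,p in(("scene",ps),("side",pd)): print(n,"corner px",proj(p,[*(bx*ex+by*ey),.037]),"holder",proj(p,[*hc,.062]))
E
python3 base.py
```

```text
tri holder NL,NR (array([0.51573079, 0.09245122, 0.05890163]), np.float64(0.0015445108144210786)) (array([0.56956212, 0.07600196, 0.05930274]), np.float64(0.0013576308646915658))
tri bar end in,out (array([0.62122482, 0.04229556, 0.03970279]), np.float64(0.0018401701905616955)) (array([0.64068922, 0.03839612, 0.03816292]), np.float64(6.65816634195468e-05))
base yaws -0.20873188787418706 -0.2164318817761266 -0.20701933831385533 holder yaws [np.float64(-0.30642397000346566), np.float64(-0.3072249551496802), np.float64(-0.30763163008666433), np.float64(-0.2978228873905706)] sizes [np.float64(0.056117843835417854), np.float64(0.13026877308369375), np.float64(0.0560155315351363), np.float64(0.13081829083238902)] bar w 0.020701116035749142 len 0.23828370402138194
base O [0.56126202 0.18772548] corner [0.67244435 0.27626073] holder [0.56206548 0.14721692] in base 0.009332043678203682 -0.039427171388837265
bar near end y in base -0.13028924839023975 -0.1295205442558425
scene corner px [387.7693726  288.54889024] holder [363.82739571 234.38193229]
side corner px [247.97026711 301.08434866] holder [294.81103169 253.87576809]
```

Measured points agree with the text: holder top at z≈0.06 (given 0.062), bar top at 0.038 to 0.040 (given 0.037), sizes 56 x 130 mm. The base yaw is about -0.21. The holder is at (9,-39) mm in the base frame and turned about -0.095 rad from it. I'll push +x with two spread fingers first, then +y.

```bash
cat >> base.py <<'E'
def rel(xy,z,yaw_t):
    s=monitor.get_state();R=Ro.from_quat(s["tcp_rot"])
    d=R.inv().apply(np.array([*xy,z])-s["eef_pos"])/.4
    T=Ro.from_rotvec([0,0,yaw_t])*Ro.from_quat([1,0,0,0])
    print("row",d.round(3),((R.inv()*T).as_rotvec()/np.pi).round(4),"dist",np.linalg.norm(d)*.4,"t",s["time"])
inb=lambda x,y:O+x*ex+y*ey
yaw=-.2105;ex=np.array([np.cos(yaw),np.sin(yaw)]);ey=np.array([-ex[1],ex[0]])
O=(bx-.09)*ex+(by-.11)*ey if 0 else O
def where():
    s=monitor.get_state();d=s["eef_pos"][:2]-O;print("tcp in base",(d@ex).round(4),(d@ey).round(4),"z",s["eef_pos"][2].round(4),"F",(s["contact_force"]).round(1),"open",s["opening"].round(3),"t",s["time"])
E
python3 -c "
from base import *
rel(inb(-.048,-.039),.12,yaw);rel(inb(-.048,-.039),.046,yaw)"
```

```text
row [ 0.147 -0.254  0.725] [2.000e-04 4.000e-04 5.695e-01] dist 0.3130514131719533 t 3.0
row [ 0.147 -0.254  0.91 ] [2.000e-04 4.000e-04 5.695e-01] dist 0.3826477391743215 t 3.0
```

```bash
python3 -m handwheel '[[0.147,-0.254,0.3,0,0,0.57,1],[0.147,-0.254,0.3,0,0,0.57,1],[0.147,-0.254,0.3,0,0,0.57,1],[0.147,-0.254,0.3,0,0,0.57,1],[0.147,-0.254,0.3,0,0,0.57,1],[0.147,-0.254,0.5,0,0,0.57,1],[0.147,-0.254,0.6,0,0,0.57,1],[0.147,-0.254,0.7,0,0,0.57,1],[0.147,-0.254,0.8,0,0,0.57,1],[0.147,-0.254,0.91,0,0,0.57,1],[0.147,-0.254,0.91,0,0,0.57,1],[0.147,-0.254,0.91,0,0,0.57,1]]'
python3 -c "
from base import *
where();rel(inb(.014,-.039),.046,yaw)"
```

```text
time: 4.5
eef_pos: [0.5078, 0.1602, 0.048]
tcp_rot: [0.994, -0.105, 0.001, -0.0]
contact_force: [0.7, -0.9, 0.8]
opening: 1.0
finger_force: 0.0Traceback (most recent call last):
  File "<string>", line 3, in <module>
    where();rel(inb(.014,-.039),.046,yaw)
    ~~~~~^^
  File "base.py", line 34, in where
    s=monitor.get_state();d=s["eef_pos"][:2]-O;print("tcp in base",(d@ex).round(4),(d@ey).round(4),"z",s["eef_pos"][2].round(4),"F",(s["contact_force"]).round(1),"open",s["opening"].round(3),"t",s["time"])
                                                                                                                                                                         ^^^^^^^^^^^^^^^^^^
AttributeError: 'float' object has no attribute 'round'
```

```bash
sed -i 's/s\["opening"\].round(3)/round(s["opening"],3)/' base.py
python3 -m handwheel '[[0.02,0,0,0,0,0,1],[0.035,0,0,0,0,0,1],[0.05,0,0,0,0,0,1],[0.062,0,0,0,0,0,1],[0.074,0,0,0,0,0,1],[0.086,0,0,0,0,0,1],[0.098,0,0,0,0,0,1],[0.11,0,0,0,0,0,1],[0.122,0,0,0,0,0,1],[0.134,0,0,0,0,0,1],[0.145,0,0,0,0,0,1],[0.155,0,0,0,0,0,1]]'
python3 -c "
from base import *
where();rel(inb(.023,-.039),.046,yaw)"
```

```text
time: 6.0
eef_pos: [0.5662, 0.1487, 0.0461]
tcp_rot: [0.994, -0.105, -0.002, -0.0]
contact_force: [-5.2, 1.4, 3.1]
opening: 0.998
finger_force: 3.0
tcp in base 0.013 -0.0371 z 0.0461 F [-5.2  1.4  3.1] open 0.998 t 6.0
row [0.025 0.005 0.   ] [0.0001 0.001  0.0001] dist 0.010209964001057878 t 6.0
```

```bash
python3 -m handwheel '[[0.007,0,0,0,0,0,1],[0.014,0,0,0,0,0,1],[0.02,0,0,0,0,0,1],[0.024,0,0,0,0,0,1],[0.026,0,0,0,0,0,1]]'
python3 -c "
from base import *
where()"
```

```text
time: 6.62
eef_pos: [0.5763, 0.1465, 0.0461]
tcp_rot: [0.994, -0.105, -0.001, -0.0]
contact_force: [-5.9, 1.4, 4.3]
opening: 1.001
finger_force: 3.0
tcp in base 0.0233 -0.0371 z 0.0461 F [-5.9  1.4  4.3] open 1.001 t 6.625
```

```bash
for i in 1 ; do python3 -m handwheel '[[0.005,0,0,0,0,0,1],[0.008,0,0,0,0,0,1]]'|grep -E "eef|contact"; python3 -m handwheel '[[0.005,0,0,0,0,0,1],[0.005,0,0,0,0,0,1]]'|grep -E "eef|contact"; python3 -c "
from base import *
where()"; done
```

```text
eef_pos: [0.5766, 0.1466, 0.0459]
contact_force: [-16.0, 3.9, 11.5]
eef_pos: [0.5768, 0.1467, 0.0459]
contact_force: [-19.0, 4.7, 14.6]
tcp in base 0.0237 -0.0369 z 0.0459 F [-19.    4.7  14.6] open 1.0 t 7.125
```

The holder touched the +x bar: the force rose at TCP x≈23.7 mm, where about 23 was expected. Now I'll reposition for the +y push.

```bash
python3 -m handwheel '[[-0.04,0,0,0,0,0,1],[-0.04,0,-0.13,0,0,0,1],[-0.04,0,-0.26,0,0,-0.06,-0.48],[0,0.1,-0.26,0,0,-0.12,-0.48],[0.085,0.24,-0.26,0,0,-0.18,-0.48],[0.085,0.24,-0.26,0,0,-0.24,-0.48],[0.085,0.24,-0.26,0,0,-0.3,-0.48],[0.085,0.24,-0.26,0,0,-0.36,-0.48],[0.085,0.24,-0.26,0,0,-0.42,-0.48],[0.085,0.24,-0.26,0,0,-0.48,-0.48],[0.085,0.24,-0.26,0,0,-0.5,-0.48],[0.085,0.24,-0.26,0,0,-0.5,-0.48]]'
python3 - <<'E'
from base import *
where();rel(inb(.059,-.127),.055,yaw+np.pi/2)
p,im=shot("w4");cv2.imwrite("pics/w4c.png",im[:,:,::-1])
E
```

```text
time: 8.62
eef_pos: [0.5959, 0.0438, 0.1503]
tcp_rot: [0.778, 0.629, 0.001, 0.001]
contact_force: [-0.7, -1.0, -0.3]
opening: 0.26
finger_force: 0.0
tcp in base 0.064 -0.1335 z 0.1503 F [-0.7 -1.  -0.3] open 0.26 t 8.625
row [ 0.016 -0.013  0.238] [ 0.0006  0.     -0.0003] dist 0.09568802557236537 t 8.625
```

View pics/w4c.png

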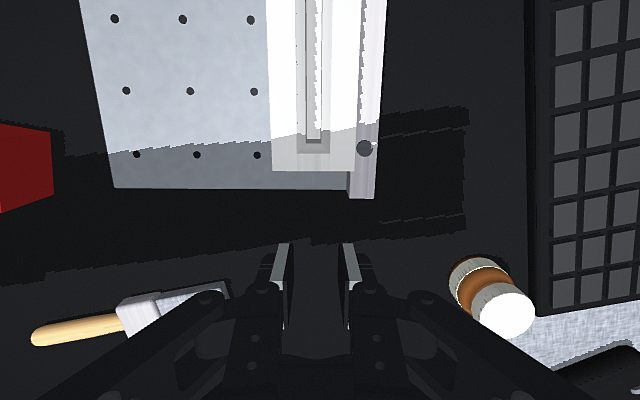

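The holder sits against the +x bar. Its near end is at row 171, columns 272–350, and the jar is at (495,295). I'll compute the end position and then descend.

```bash
python3 - <<'E'
from base import *
p,_=load("w4")
for uv in [(272,171),(349,171)]:
    d=plane(p,uv,.062)[:2]-O;print(d@ex,d@ey)
E
python3 -m handwheel '[[0.01,-0.013,0.12,0,0,0,-0.48],[0.01,-0.013,0.238,0,0,0,-0.48],[0.01,-0.013,0.238,0,0,0,-0.48]]'
python3 -c "
from base import *
where();rel(inb(.059,.0-.031),.055,yaw+np.pi/2)"
```

```text
0.033207511339619585 -0.10250847688103684
0.08598970086471963 -0.10259873131083323
time: 9.05
eef_pos: [0.5877, 0.0492, 0.0508]
tcp_rot: [0.778, 0.628, -0.003, -0.003]
contact_force: [-0.5, -0.2, 0.9]
opening: 0.261
finger_force: 0.0
tcp in base 0.0548 -0.1299 z 0.0508 F [-0.5 -0.2  0.9] open 0.261 t 9.05
row [ 0.247  0.01  -0.011] [-0.0029  0.0004 -0.0004] dist 0.09908592426746211 t 9.05
```

```bash
python3 -m handwheel '[[0.03,0,0,0,0,0,-0.48],[0.048,0,0,0,0,0,-0.48],[0.066,0,0,0,0,0,-0.48],[0.084,0,0,0,0,0,-0.48],[0.102,0,0,0,0,0,-0.48],[0.12,0,0,0,0,0,-0.48],[0.138,0,0,0,0,0,-0.48],[0.156,0,0,0,0,0,-0.48],[0.174,0,0,0,0,0,-0.48],[0.192,0,0,0,0,0,-0.48],[0.21,0,0,0,0,0,-0.48],[0.222,0,0,0,0,0,-0.48]]'
python3 -c "
from base import *
where();rel(inb(.059,.0-.031),.055,yaw+np.pi/2)"
```

```text
time: 10.55
eef_pos: [0.6115, 0.1354, 0.0579]
tcp_rot: [0.777, 0.629, 0.001, 0.002]
contact_force: [-0.9, -6.5, 4.6]
opening: 0.26
finger_force: 3.1
tcp in base 0.0601 -0.0407 z 0.0579 F [-0.9 -6.5  4.6] open 0.26 t 10.55
row [ 0.024 -0.003  0.007] [0.0013 0.0004 0.0001] dist 0.010172813226028489 t 10.55
```

```bash
python3 -m handwheel '[[0.008,0,0,0,0,0,-0.48],[0.014,0,0,0,0,0,-0.48],[0.018,0,0,0,0,0,-0.48]]'|grep -E "eef|contact";python3 -m handwheel '[[0.004,0,0,0,0,0,-0.48],[0.008,0,0,0,0,0,-0.48]]'|grep -E "eef|contact"
python3 -c "
from base import *
where();rel(inb(.059,.0-.031),.055,yaw+np.pi/2)"
```

```text
eef_pos: [0.6129, 0.1422, 0.0579]
contact_force: [-0.4, -5.8, 4.9]
eef_pos: [0.6134, 0.1444, 0.0579]
contact_force: [-1.8, -12.0, 6.4]
tcp in base 0.06 -0.0315 z 0.0579 F [ -1.8 -12.    6.4] open 0.261 t 11.175
row [ 0.001 -0.003  0.007] [0.0012 0.0011 0.0004] dist 0.0030886473023745914 t 11.175
```

```bash
python3 -m handwheel '[[0.004,0,0,0,0,0,-0.48],[0.006,0,0,0,0,0,-0.48],[0.006,0,0,0,0,0,-0.48]]'|grep -E "eef|contact"
python3 -m handwheel '[[-0.05,0,0,0,0,0,-0.48],[-0.05,0,-0.15,0,0,0,1],[-0.1,0,-0.3,0,0,0,1],[-0.15,0,-0.45,0,0,0,1],[-0.2,0,-0.5,0,0,0,1],[-0.2,0,-0.5,0,0,0,1],[-0.2,0,-0.5,0,0,0,1]]'|grep eef
python3 - <<'E'
from base import *
where();p,im=shot("w5")
a=[proj(p,[*inb(x,y),z]) for x,y,z in [(.034,-.02,.062),(.09,-.02,.062),(.09,.11,.062),(.034,.11,.062)]];print(np.round(a))
im=im.copy()
c=cv2.resize(im[0:260,200:460],None,fx=2.3,fy=2.3,interpolation=2);cv2.imwrite("pics/w5c.png",c[:,:,::-1]);print(c.shape)
E
```

```text
eef_pos: [0.6134, 0.1445, 0.0579]
contact_force: [-5.0, -14.6, 7.6]
eef_pos: [0.5945, 0.0705, 0.2523]
tcp in base 0.057 -0.1077 z 0.2523 F [0.5 0.1 0.2] open 1.004 t 12.425
[[293.  89.]
 [353.  89.]
 [358. -80.]
 [290. -79.]]
(598, 598, 3)
```

View pics/w5c.png

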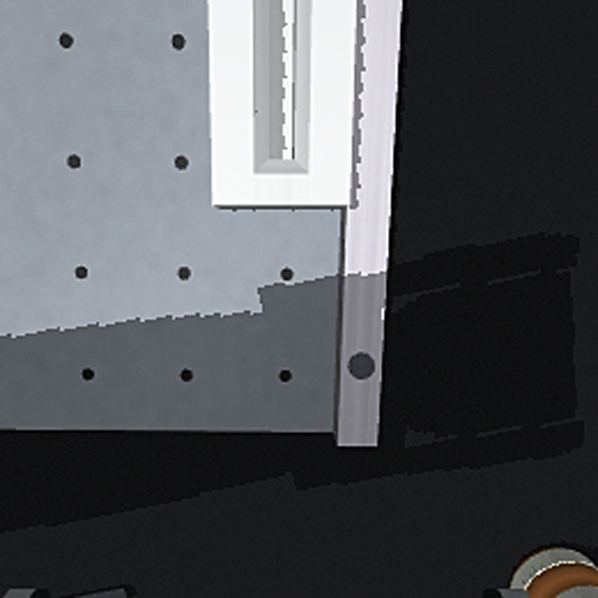

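The holder's near corners are at crop (214,205) and (352,207), i.e. w5 pixels (293,89) and (353,90). Predicted for flush were (293,89) and (353,89), so it is flush. Next is the rack.

Run:
```python
from base import *
p,_=load("w1")
R4=np.array([plane(p,c,.05)[:2] for c in [(308,73),(428,60),(428,152),(317,163)]])
print("rack",R4.mean(0),[np.linalg.norm(R4[i]-R4[(i+1)%4]).round(4) for i in range(4)],[ang(R4[1]-R4[0]),ang(R4[2]-R4[3]),ang(R4[0]-R4[3])-np.pi/2,ang(R4[1]-R4[2])-np.pi/2])
for n,uv in(("cell",(344.5,121)),("blank",(418,113))): print(n,plane(p,uv,.13)[:2])
for n,uv in(("jar",(383,254)),): print(n,plane(load("w3")[0],uv,.06)[:2])
ps,pd=eyes.camera_params("scene"),eyes.camera_params("side")
print("bottle",plane(ps,(182,195),0),"cellw",tri(p,(344.5,121),pd,(319,150)))
rel((.496,-.33),.33,np.pi/2+.1)
```

```text
rack [ 0.54176044 -0.25897737] [np.float64(0.17), np.float64(0.1303), np.float64(0.1707), np.float64(0.1303)] [np.float64(0.10688264313263343), np.float64(0.10688929272242556), np.float64(0.10667217316139377), np.float64(0.11184692998420442)]
cell [ 0.49742053 -0.26487706]
blank [ 0.58760533 -0.25469126]
jar [ 0.72090855 -0.06239508]
bottle [ 0.69321877 -0.47365698  0.        ] cellw (array([ 0.49536979, -0.26467952,  0.13155839]), np.float64(0.003819343370446695))
row [-1.031 -0.032 -0.195] [-0.0017 -0.0002 -0.0989] dist 0.41992092096801353 t 12.475
```

Rack size comes out at 170.0 x 130.3 mm with yaw 0.107. The cell at (0.4974,-0.2649) agrees with its slot at (0.497,-0.264). I'll get a second, closer view above it.

```bash
python3 -m handwheel '[[-0.5,-0.03,-0.15,0,0,-0.05,1],[-1,-0.03,-0.15,0,0,-0.1,1],[-1,-0.03,-0.15,0,0,-0.1,1],[-1,-0.03,-0.15,0,0,-0.1,1],[-1,-0.03,-0.15,0,0,-0.1,1],[-1,-0.03,-0.15,0,0,-0.1,1],[-1,-0.03,-0.15,0,0,-0.1,1],[-1,-0.03,-0.15,0,0,-0.1,1],[-1,-0.03,-0.15,0,0,-0.1,1]]'|grep -E "time|eef"
python3 - <<'E'
from base import *
p,im=shot("w6");print(-p["R"].T@p["t"],monitor.get_state()["eef_pos"])
u,v=proj(p,[.497,-.264,.13]).astype(int);print(u,v)
y0=max(v-100,0);x0=u-100
c=cv2.resize(im[y0:y0+200,x0:x0+260],None,fx=3,fy=3,interpolation=2);c=cv2.convertScaleAbs(c,alpha=1.3,beta=25);cv2.imwrite("pics/w6c.png",c[:,:,::-1]);print(x0,y0)
E
```

```text
time: 13.6
eef_pos: [0.5003, -0.3172, 0.313]
[ 0.49178797 -0.24105454  0.43730034] [ 0.50045794 -0.31694423  0.31344499]
319 127
219 27
```

View pics/w6c.png

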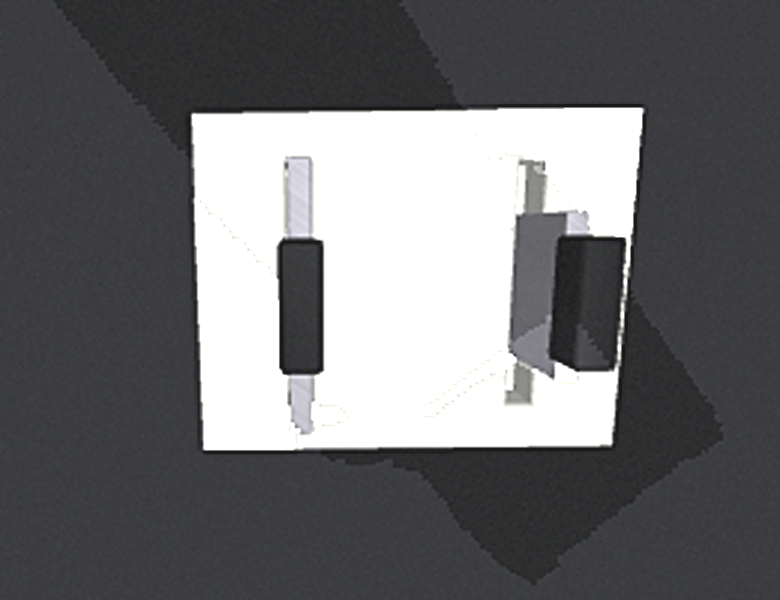

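In the enlarged view the cell tab has corners at crop (279,240), (323,240), (323,374) and (281,374). The plate ends are at (298,157) and (302,432), and the blank tab is around (590,300).

Run:
```python
from base import *
p,_=load("w6");p1,_=load("w1")
G=lambda x,y:((x+.5)/3-.5+219,(y+.5)/3-.5+27)
C=np.array([plane(p,G(*c),.13) for c in [(279,240),(323,240),(323,374),(281,374)]]);print(C.round(4),C.mean(0))
print("tri tab",tri(p,G(302,307),p1,(344.5,121)))
K=[plane(p,G(*c),.1)[:2] for c in [(298.5,157),(302,432)]];print("plate ends",K,"len",np.linalg.norm(K[0]-K[1]),"mid",(K[0]+K[1])/2,"yaw",ang(K[0]-K[1])-np.pi/2)
R4=np.array([plane(p,G(*c),.05)[:2] for c in [(191,112),(644,107),(612,447),(203,451)]]);print("rack",R4.mean(0),ang(R4[1]-R4[0]),ang(R4[2]-R4[3]))
rel((.497,-.2645),.2,np.pi/2+.107);rel((.497,-.2645),.12,np.pi/2+.107)
```

```text
[[ 0.4879 -0.2455  0.13  ]
 [ 0.5015 -0.244   0.13  ]
 [ 0.5062 -0.2855  0.13  ]
 [ 0.4927 -0.2869  0.13  ]] [ 0.49707912 -0.26545918  0.13      ]
tri tab (array([ 0.49711537, -0.26470578,  0.13360482]), np.float64(6.943540855115057e-05))
plate ends [array([ 0.49131386, -0.21879261]), array([ 0.50246409, -0.31146444])] len 0.0933402079901027 mid [ 0.49688898 -0.26512853] yaw 0.11974390172934868
rack [ 0.54132553 -0.25934604] 0.11351135255857667 0.11423140730111256
row [0.131 0.006 0.284] [-0.0005 -0.0008 -0.0007] dist 0.12502847854824958 t 13.65
row [0.13  0.006 0.484] [-0.0005 -0.0008 -0.0007] dist 0.20045777323944433 t 13.65
```

Correction: the cell stands on the slot floor at z=16 mm, so its tab spans 116–146 mm. The measured lengths scale accordingly, which gives the cell at (0.4966,-0.2641). I'll grasp at TCP z=0.136.

```bash
python3 -m handwheel '[[0.131,0.005,0.12,0,0,-0.001,0],[0.131,0.005,0.25,0,0,-0.001,0],[0.131,0.005,0.33,0,0,-0.001,0],[0.131,0.005,0.38,0,0,-0.001,0]]' 60 | grep -E "eef|cont|open"
python3 -c "
from base import *
s=monitor.get_state();print(s['eef_pos'],s['tcp_rot']);rel((.4966,-.2640),.136,np.pi/2+.11)"
```

```text
eef_pos: [0.4964, -0.2639, 0.1607]
contact_force: [-0.4, -1.1, 0.1]
opening: 0.501
[ 0.49638761 -0.26391016  0.16073702] [ 6.67655986e-01  7.44468134e-01  3.43398048e-06 -1.63772841e-03]
row [-0.     0.001  0.062] [-0.0007 -0.0008 -0.0004] dist 0.02473809591084969 t 14.15
```

```bash
python3 -m handwheel '[[0,0,0.04,0,0,0,0],[0,0,0.062,0,0,0,0],[0,0,0.062,0,0,0,-0.4],[0,0,0.062,0,0,0,-1],[0,0,0.062,0,0,0,-1],[0,0,0.062,0,0,0,-1],[0,0,0.062,0,0,0,-1],[0,0,0.062,0,0,0,-1]]' 60
```

```text
time: 15.15
eef_pos: [0.4974, -0.2668, 0.1395]
tcp_rot: [0.669, 0.744, -0.0, 0.001]
contact_force: [-0.2, -0.4, 5.4]
opening: 0.149
finger_force: 60.8
```

```bash
python3 -m handwheel '[[0,0,-0.03,0,0,0,-1],[0,0,-0.07,0,0,0,-1],[0,0,-0.12,0,0,0,-1],[0,0,-0.2,0,0,0,-1],[0,0,-0.3,0,0,0,-1],[0,0,-0.35,0,0,0,-1],[0,0,-0.35,0,0,0,-1]]'
python3 - <<'E'
from base import *
shot("w7")
im=eyes.read_camera("side");cv2.imwrite("pics/s7.png",im[:,:,::-1])
rel(inb(.062,.045),.29,yaw+np.pi/2);rel(inb(.062,.045),.22,yaw+np.pi/2)
E
```

```text
time: 16.02
eef_pos: [0.4972, -0.2666, 0.2806]
tcp_rot: [0.669, 0.744, -0.0, 0.002]
contact_force: [-0.0, -0.3, -3.3]
opening: 0.15
finger_force: 59.9
row [ 1.169  0.465 -0.032] [-0.0008 -0.0005  0.1008] dist 0.5032071264390595 t 16.125
row [1.168 0.465 0.143] [-0.0008 -0.0005  0.1008] dist 0.5062432703058607 t 16.125
```

View pics/w7.png

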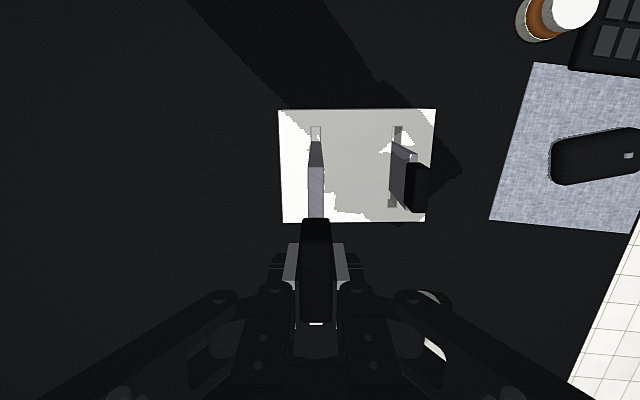

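The cell hangs in the fingers, with the top corner of its +y edge at about (316,166) and the bottom at about (315,140). The blank still stands in its slot at (408,180). I'll measure the hang numerically.

Run:
```python
from base import *
p,im=load("w7");g=cv2.cvtColor(im,cv2.COLOR_RGB2GRAY)
print("col316 r124-175",g[124:176,316].tolist())
for r in(146,160,180,205): print(r,g[r,300:334].tolist())
s=monitor.get_state();R=Ro.from_quat(s["tcp_rot"]);print(R.as_matrix().round(4).tolist())
z0=s["eef_pos"][2]-.1235
for n,uv,z in(("top",(316,166),z0+.1),("bot",(315.5,140),z0)):
    X=plane(p,uv,z);print(n,z,R.inv().apply(X-s["eef_pos"]).round(4))
```

```text
col316 r124-175 [188, 190, 152, 184, 189, 188, 186, 186, 185, 186, 181, 186, 187, 192, 186, 184, 201, 90, 66, 72, 76, 73, 73, 74, 74, 73, 72, 71, 72, 71, 69, 69, 68, 67, 69, 68, 69, 67, 69, 65, 68, 67, 66, 117, 135, 134, 133, 132, 134, 138, 135, 133]
146 [253, 253, 253, 253, 253, 253, 253, 255, 255, 179, 74, 65, 73, 75, 73, 74, 73, 73, 74, 69, 66, 137, 200, 188, 186, 186, 187, 186, 185, 186, 184, 187, 185, 186]
160 [253, 253, 253, 253, 253, 253, 255, 255, 200, 45, 65, 68, 66, 67, 67, 65, 69, 69, 69, 68, 69, 66, 63, 169, 193, 187, 185, 184, 185, 186, 184, 186, 184, 185]
180 [252, 252, 252, 252, 253, 255, 255, 185, 93, 136, 136, 133, 132, 134, 132, 132, 136, 138, 136, 133, 131, 131, 122, 97, 152, 189, 185, 185, 185, 183, 184, 184, 183, 183]
205 [252, 252, 252, 252, 252, 253, 255, 246, 81, 122, 129, 131, 129, 131, 135, 137, 137, 137, 134, 132, 135, 131, 114, 107, 255, 255, 252, 252, 252, 252, 252, 252, 252, 255]
[[-0.106, 0.9944, -0.0023], [0.9944, 0.106, 0.0016], [0.0018, -0.0021, -1.0]]
top 0.2533916902208362 [0.0458 0.0005 0.0236]
bot 0.1533916902208362 [0.0462 0.0007 0.1236]
```

```bash
python3 -m handwheel '[[0.05,0.02,0,0,0,0.01,-1],[0.15,0.06,0,0,0,0.02,-1],[0.25,0.1,0,0,0,0.03,-1],[0.36,0.14,0,0,0,0.04,-1],[0.47,0.19,0,0,0,0.05,-1],[0.58,0.23,0,0,0,0.06,-1],[0.69,0.28,0,0,0,0.07,-1],[0.79,0.32,0,0,0,0.08,-1],[0.88,0.35,0,0,0,0.09,-1],[0.96,0.38,0,0,0,0.1,-1],[1,0.4,0,0,0,0.1,-1],[1,0.4,0,0,0,0.1,-1]]'
python3 -c "
from base import *
rel(inb(.062,.045),.22,yaw+np.pi/2)"
```

```text
time: 17.62
eef_pos: [0.613, 0.1489, 0.2766]
tcp_rot: [0.776, 0.631, -0.001, -0.001]
contact_force: [0.6, -0.2, -2.1]
opening: 0.153
finger_force: 59.8
row [0.181 0.009 0.141] [-0.0009  0.0005  0.0014] dist 0.09174066352487065 t 17.625
```

```bash
python3 -m handwheel '[[0.06,0.003,0,0,0,0.001,-1],[0.12,0.006,0,0,0,0.001,-1],[0.17,0.009,0.05,0,0,0.001,-1],[0.181,0.009,0.1,0,0,0.001,-1],[0.181,0.009,0.15,0,0,0.001,-1],[0.181,0.009,0.15,0,0,0.001,-1],[0.181,0.009,0.15,0,0,0.001,-1]]' | grep -E "eef|cont"
python3 - <<'E'
from base import *
p,im=shot("w8");g=cv2.cvtColor(im,cv2.COLOR_RGB2GRAY)
rel(inb(.062,.045),.195,yaw+np.pi/2)
for n,c in(("farL",(.034,.11,.062)),("farR",(.09,.11,.062)),("+ybar in end",(.09,.11,.037)),("slot far",(.062,.098,.062)),("slotL",(.05075,.09,.062)),("slotR",(.07325,.09,.062)),("cell+y bottom",(.062,.09,.0925))): print(n,proj(p,[*inb(*c[:2]),c[2]]).round(1))
for y in(.095,.105):
    r=int(round(proj(p,[*inb(.062,y),.062])[1]));print("row",r,g[r,270:370].tolist())
u=int(proj(p,[*inb(.04,.1),.062])[0]);print("col",u,g[0:140,u].tolist())
E
```

```text
eef_pos: [0.6322, 0.218, 0.2187]
contact_force: [-0.2, -0.2, -1.2]
row [ 0.001 -0.003  0.061] [ 0.0006 -0.0002 -0.0004] dist 0.024541660359968312 t 18.55
farL [282.9 114.7]
farR [348.  114.6]
+ybar in end [345.4 113.5]
slot far [315.5 128.9]
slotL [302.7 138.2]
slotR [328.3 138.2]
cell+y bottom [315.5 142.5]
row 132 [51, 52, 44, 44, 184, 170, 168, 166, 165, 167, 164, 160, 200, 255, 248, 247, 247, 247, 247, 247, 247, 247, 247, 247, 247, 247, 247, 247, 247, 247, 249, 255, 174, 181, 183, 187, 197, 194, 195, 195, 195, 194, 195, 195, 196, 195, 195, 196, 194, 195, 194, 194, 194, 193, 200, 203, 202, 222, 251, 248, 248, 248, 249, 252, 255, 255, 255, 250, 247, 246, 247, 248, 249, 251, 255, 255, 255, 125, 135, 137, 134, 133, 135, 136, 138, 138, 139, 134, 135, 133, 126, 133, 134, 130, 134, 140, 148, 0, 9, 17]
row 121 [168, 168, 169, 169, 169, 168, 168, 167, 167, 170, 166, 168, 251, 252, 248, 247, 247, 247, 247, 247, 247, 247, 247, 247, 247, 247, 247, 247, 247, 248, 247, 247, 245, 246, 247, 247, 247, 247, 246, 246, 246, 246, 247, 246, 244, 244, 243, 242, 242, 243, 246, 247, 247, 246, 246, 247, 246, 245, 247, 246, 246, 246, 246, 246, 245, 246, 246, 246, 246, 245, 246, 245, 245, 245, 245, 248, 255, 144, 134, 133, 133, 250, 234, 228, 229, 230, 231, 228, 227, 226, 218, 218, 228, 222, 221, 225, 238, 207, 0, 10]
col 290 [25, 27, 26, 24, 25, 24, 26, 24, 22, 25, 26, 24, 26, 24, 24, 23, 24, 25, 24, 24, 25, 23, 25, 28, 26, 28, 22, 28, 24, 26, 25, 26, 26, 27, 24, 26, 26, 24, 24, 24, 26, 24, 26, 26, 24, 25, 26, 24, 25, 25, 25, 28, 26, 26, 24, 25, 27, 27, 26, 26, 25, 26, 26, 26, 26, 28, 26, 27, 25, 26, 27, 26, 26, 25, 26, 25, 25, 24, 24, 24, 26, 26, 25, 24, 26, 26, 27, 25, 26, 19, 0, 204, 248, 235, 234, 232, 232, 230, 229, 229, 227, 225, 226, 227, 229, 231, 229, 228, 227, 229, 230, 235, 252, 74, 46, 250, 255, 248, 248, 247, 247, 247, 247, 247, 247, 247, 247, 247, 247, 247, 247, 247, 247, 247, 247, 247, 247, 247, 246, 246]
```

The holder's far end is at row 115 (predicted 114.7). The slot mouth lies about 0.6 mm to -x of the prediction, so I'll correct for that and lower gently.

```bash
python3 -m handwheel '[[0,-0.005,0,0,0,0,-1],[0,-0.005,0.03,0,0,0,-1],[0,-0.005,0.06,0,0,0,-1],[0,-0.005,0.075,0,0,0,-1],[0,-0.005,0.09,0,0,0,-1],[0,-0.005,0.1,0,0,0,-1],[0,-0.005,0.1,0,0,0,-1]]'
python3 -c "
from base import *
where();rel(inb(.062,.045),.155,yaw+np.pi/2)"
```

```text
time: 19.42
eef_pos: [0.6301, 0.2189, 0.1782]
tcp_rot: [0.778, 0.629, -0.0, 0.0]
contact_force: [0.1, -0.4, -3.1]
opening: 0.15
finger_force: 59.8
tcp in base 0.0608 0.0448 z 0.1782 F [ 0.1 -0.4 -3.1] open 0.15 t 19.425
row [0.    0.003 0.058] [ 0.0001  0.0001 -0.0002] dist 0.023187505853964247 t 19.425
```

```bash
python3 -m handwheel '[[0,0,0.012,0,0,0,-1],[0,0,0.024,0,0,0,-1],[0,0,0.036,0,0,0,-1],[0,0,0.042,0,0,0,-1]]' | grep -E "eef|cont"; python3 -m handwheel '[[0,0,0.005,0,0,0,-1],[0,0,0.01,0,0,0,-1]]' | grep -E "eef|cont|fing";python3 -c "
from base import *
where()"
```

```text
eef_pos: [0.63, 0.2189, 0.1612]
contact_force: [-0.3, -0.5, -1.6]
eef_pos: [0.63, 0.2189, 0.1576]
contact_force: [-0.5, -1.3, -0.4]
finger_force: 60.0
tcp in base 0.0607 0.0449 z 0.1576 F [-0.5 -1.3 -0.4] open 0.152 t 20.175
```

```bash
python3 -m handwheel '[[0,0,0.004,0,0,0,-1],[0,0,0.008,0,0,0,-1],[0,0,0.008,0,0,0,-1]]' | grep -E "eef|cont|fing"; python3 -m handwheel '[[0,0,0.004,0,0,0,-1],[0,0,0.006,0,0,0,-1],[0,0,0.006,0,0,0,-1]]' | grep -E "eef|cont|fing"
```

```text
eef_pos: [0.63, 0.219, 0.1542]
contact_force: [0.7, -2.4, -3.0]
finger_force: 59.9
eef_pos: [0.63, 0.219, 0.1519]
contact_force: [-0.5, -1.9, -1.5]
finger_force: 60.0
```

```bash
python3 -m handwheel '[[0,0,0.003,0,0,0,-1],[0,0,0.003,0,0,0,-1]]' | grep -E "eef|cont"; python3 -m handwheel '[[0,0,0.003,0,0,0,-1],[0,0,0.004,0,0,0,-1]]' | grep -E "eef|cont|fing"
```

```text
eef_pos: [0.6302, 0.2189, 0.1516]
contact_force: [-0.4, -2.3, 2.6]
eef_pos: [0.6304, 0.2189, 0.1515]
contact_force: [-2.9, -4.0, 8.6]
finger_force: 61.5
```

The floor contact came at TCP z=0.1515, exactly as predicted. Now I'll release and retreat.

```bash
python3 -m handwheel '[[0,0,-0.004,0,0,0,-1],[0,0,-0.004,0,0,0,-0.5],[0,0,-0.004,0,0,0,-0.2],[0,0,-0.004,0,0,0,0],[0,0,-0.004,0,0,0,0]]' | grep -E "eef|cont|open|fing"; python3 -m handwheel '[[0,0,-0.02,0,0,0,0],[0,0,-0.06,0,0,0,0],[0,0,-0.12,0,0,0,0],[-0.05,0,-0.22,0,0,0,0],[-0.15,0,-0.35,0,0,0,0],[-0.25,0,-0.4,0,0,0,0],[-0.25,0,-0.4,0,0,0,0],[-0.25,0,-0.4,0,0,0,0]]' | grep -E "eef|cont"
python3 - <<'E'
from base import *
where();p,im=shot("w9");g=cv2.cvtColor(im,cv2.COLOR_RGB2GRAY)
for n,c in(("nearL",(.034,-.02,.062)),("nearR",(.09,-.02,.062)),("farL",(.034,.11,.062)),("tab near L",(.055,.025,.158)),("tab near R",(.069,.025,.158)),("tab far",(.062,.065,.158)),("plate near top",(.062,0,.128)),("plate far",(.062,.09,.128))): print(n,proj(p,[*inb(*c[:2]),c[2]]).round(1))
u=int(proj(p,[*inb(.04,0),.062])[0]);col=g[:,u].astype(int);print("col",u,[(i,col[i]) for i in np.where(abs(np.diff(col))>40)[0]])
for X in((.062,.045,.158),(.062,0.012,.128),(.062,.08,.128)):
    r=int(round(proj(p,[*inb(*X[:2]),X[2]])[1]));row=g[max(r,0)].astype(int);print("row",r,[(i,row[i]) for i in np.where(abs(np.diff(row))>35)[0] if 260<i<380])
u=int(round(proj(p,[*inb(.062,.045),.158])[0]));col=g[:,u].astype(int);print("col",u,[(i,col[i]) for i in np.where(abs(np.diff(col))>30)[0]])
E
```

```text
eef_pos: [0.6298, 0.2193, 0.1505]
contact_force: [0.8, -0.4, -0.6]
opening: 0.496
finger_force: 0.0
eef_pos: [0.6089, 0.1215, 0.311]
contact_force: [0.6, 0.4, -0.6]
tcp in base 0.0604 -0.0548 z 0.311 F [ 0.6  0.4 -0.6] open 0.503 t 23.05
nearL [293.9 138.8]
nearR [341.8 138.7]
farL [291.2  13. ]
tab near L [310.3  97.3]
tab near R [327.1  97.3]
tab far [318.8  44.6]
plate near top [318.3 125.3]
plate far [318.5  18.7]
col 298 [(np.int64(138), np.int64(255)), (np.int64(141), np.int64(173)), (np.int64(211), np.int64(89)), (np.int64(212), np.int64(132)), (np.int64(353), np.int64(11)), (np.int64(355), np.int64(115))]
row 72 [(np.int64(291), np.int64(159)), (np.int64(306), np.int64(255)), (np.int64(307), np.int64(217)), (np.int64(324), np.int64(11)), (np.int64(327), np.int64(123)), (np.int64(346), np.int64(128)), (np.int64(358), np.int64(250)), (np.int64(359), np.int64(43))]
row 112 [(np.int64(291), np.int64(156)), (np.int64(292), np.int64(196)), (np.int64(307), np.int64(225)), (np.int64(312), np.int64(159)), (np.int64(319), np.int64(233)), (np.int64(326), np.int64(110)), (np.int64(334), 
[... 584 characters left out ...]
, np.int64(82)), (np.int64(15), np.int64(243)), (np.int64(17), np.int64(194)), (np.int64(41), np.int64(252)), (np.int64(42), np.int64(207)), (np.int64(43), np.int64(0)), (np.int64(95), np.int64(0)), (np.int64(122), np.int64(243)), (np.int64(123), np.int64(159)), (np.int64(128), np.int64(202)), (np.int64(130), np.int64(255)), (np.int64(138), np.int64(153)), (np.int64(154), np.int64(96)), (np.int64(155), np.int64(49)), (np.int64(159), np.int64(26)), (np.int64(190), np.int64(99)), (np.int64(194), np.int64(5)), (np.int64(195), np.int64(47)), (np.int64(205), np.int64(78)), (np.int64(212), np.int64(166)), (np.int64(347), np.int64(15)), (np.int64(348), np.int64(61)), (np.int64(358), np.int64(108))]
```

Run:
```python
from base import *
p,_=load("w9")
for r,col in((112,356.5),(32,360.5)):
    a=plane(p,(col,r),.037)[:2]-O
    l=plane(p,(291.8 if r==112 else 290.5,r),.062)[:2]-O;print("bar outer x",a@ex,"holder left x",l@ex)
d=plane(p,(298,138.5),.062)[:2]-O;print("near end y",d@ey); d=plane(p,(319,13),.037)[:2]-O;print(d@ey)
t=plane(p,(316,69.5),.158)[:2]-O;print("tab",t@ex,t@ey)
```

```text
bar outer x 0.10915544099493876 holder left x 0.032288929963428366
bar outer x 0.1104189000306013 holder left x 0.03283384751523667
near end y -0.01966976976124561
0.11585643840922008
tab 0.059759540465706217 0.04655266132618947
```

Run:
```python
from base import *
for n,l,r,rb in(("w8",(281.6,121),(347,121),(366.8,121)),("w8",(281.9,132),(347,132),(366.5,132))):
    p,_=load(n);f=lambda uv,z:((plane(p,uv,z)[:2]-O)@ex).round(4)
    print(f(l,.062),f(r,.062),f(rb,.037))
p,im=load("w5");g=cv2.cvtColor(im,cv2.COLOR_RGB2GRAY).astype(int)
for r in(40,80):
    e=[i+.5 for i in np.where(abs(np.diff(g[r]))>30)[0] if 270<i<400];f=lambda u,z:((plane(p,(u,r),z)[:2]-O)@ex).round(4)
    print(r,e,[(f(u,.062),f(u,.037)) for u in e if u<300 or u>340])
```

```text
0.0327 0.0893 0.1103
0.0327 0.0895 0.1105
40 [np.float64(290.5), np.float64(309.5), np.float64(323.5), np.float64(326.5), np.float64(327.5), np.float64(334.5), np.float64(353.5), np.float64(356.5), np.float64(371.5), np.float64(372.5)] [(np.float64(0.0325), np.float64(0.0306)), (np.float64(0.0893), np.float64(0.0919)), (np.float64(0.092), np.float64(0.0948)), (np.float64(0.1055), np.float64(0.1094)), (np.float64(0.1064), np.float64(0.1104))]
80 [np.float64(291.5), np.float64(351.5), np.float64(352.5), np.float64(356.5), np.float64(369.5), np.float64(370.5)] [(np.float64(0.0326), np.float64(0.0307)), (np.float64(0.0886), np.float64(0.0912)), (np.float64(0.0895), np.float64(0.0922)), (np.float64(0.0933), np.float64(0.0962)), (np.float64(0.1054), np.float64(0.1093)), (np.float64(0.1063), np.float64(0.1103))]
```

```bash
python3 -c "
from plant import ctrl
print(ctrl.sign_off())"
```

```text
the job is handed in; nothing more can be done
None
```

The job is handed in with no verdict returned: the holder is in the corner (at most about 1 mm from the +x bar, against the +y bar), the cell is down on the slot floor and released, and the arm is clear.

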